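# Close up the air conditioner's control box

### The arm

A 6-joint arm with a two-finger parallel gripper is mounted at the origin on the work surface. World frame = base frame: x ahead of the robot, y to its left, z up, the work surface at z = 0. Lengths are in m, angles in rad, forces in N, time in s.
With the tool pointing down it reaches from about 0.325 to 1 m from the base axis. Payload 5.1 kg.
Tool frame: the origin (TCP) lies at the very end of the fingers, on their centre line; the grasp point (between the pads) lies 19 mm behind it; z points along the fingers, x is the direction in which the jaws open and shut, and the axes are right-handed (so a half turn about z gives the same grasp; the last joint's range is limited). The gripper opens to 85 mm and grips with 20 to 120 N. Pads are 22 mm wide; open, the fingers measure 114 mm over their backs; the gripper's body (76 mm by 85 mm) begins 54 mm behind the grasp point. The pads swing forward as they close: fully open they stand 13 mm farther back than shut.
Start: joints at [-0.083, 0.124, 1.65, -0, 1.367, -0.083], TCP at [0.65, -0, 0.231] pointing down, gripper open.
Joint ranges: [-2.61, 2.61], [-1.02, 2.33], [0.03, 2.71], [-1.35, 4.49], [0.32, 2.68], [-2.91, 2.91]. Speed limits (rad/s): [2.57, 2.57, 3.14, 3.14, 3.14, 3.14].

### API

Orientations are given as a rotation vector (axis times angle).
In Python, from rig import manip gives the robot as it stands.
- The arm moves only by the tool carry_out, never from a script. Its argument "increments" is a list of rows, each a list of 6 numbers: the shift along the tool's x, y, z in m, then the turn, a rotation vector about the tool's x, y, z in degrees. A call has 1 to 20 rows; each row is the pose to reach, as a shift and turn from the pose measured when the call began, along the tool's axes at that moment; what a row does not reach only later rows make up. A row lasts 1/12 s, in which the tool goes at most 41.7 mm and 7.16 degrees, less where a joint would pass 70% of its speed; a pose out of reach is approached as far as the arm can. A call with a gripper value outside its range is refused whole. "jaw" is the opening in per cent of the stroke, from 0 (shut) to 100 (fully open), set as the call begins (left out, the last holds). The fingers move at their own pace and stop on an object; "force" is the grip in N (left out, the last holds). Time passes only in rows, so rows that repeat a pose let the fingers close. It gives the time, the measured TCP pose, the force and the opening at its end, in the units of the state.
- manip.get_obs(): the state, without advancing time (a new reading comes with each control period).
- manip.capture(name): name is "scene" or "side" or "wrist"; returns the picture (384x512x3 uint8, red, green, blue); there is no depth.
- manip.get_calibration(name): a dict with "intrinsics" (3x3 intrinsics, pixels), "distortion" ([k1, k2, p1, p2, k3] as OpenCV has them; the pictures are not rectified), "cam_to_world" (4x4, takes a point from camera to world coordinates). Camera axes: x right, y up, looking along -z (the intrinsics and any distortion apply to the point x, -y, -z); pixel columns grow to the right and rows downward; lengths in m; the calibration is good to about 2 mm. A picture is of the moment at which its call begins: read the wrist's pose just before it. get_calibration takes no time and is no camera call; for the wrist camera it gives the pose at the moment of the call.
- manip.job_done(): hands the job in, once; it reports no verdict.
The state is a dict: "clock": time; "joints": joint angles; "joint_velocities": joint speeds; "joint_efforts": joint torques, N m; "tool_pos": TCP position; "eef_rot": TCP orientation; "force": force on the tool from outside, world axes, zero at the start; "torque": the same for the moment, N m; "grip_width": finger opening in m.
Only numpy, scipy, OpenCV 4.12 (cv2) and the standard library are available. Lean on these libraries where they do the work, as an engineer would, in place of code of your own. Each camera call takes 0.05 s, during which the arm holds its last target.

### The job

Close up the control box: with the fingertips push both circuit-board trays fully home into the box, then push the open cover down until it is fully shut over them, and leave everything shut with the hand clear. Only push: never pull a tray farther out or swing the cover wider open. Push the trays by their front panels, keep off the bare circuit boards, and do not lift or disturb the other things on the bench.

Things in the scene. Friction and masses are not known exactly. Their poses are not given: they have to be found in the camera images.
- control_box: Open-topped galvanised sheet-steel box screwed to the bench, 170 (x) x 260 (y) x 80 mm high, 3 mm walls. Origin: centre of its underside, on the bench. Its +x axis points from the tray side (open front, near the robot) to the back wall, where the cover is hinged; +y is its left.
- tray_left (a joint): How far the left (+y) tray stands out of the box, m: 0 is fully home, grows as it comes out along the box's -x; runs to a stop at 0.10. Starts 0.035 to 0.07 out. Sliding friction about 2.5 N; it stays where it is left.
- tray_right (a joint): The same for the right (-y) tray.
- tray_left_face (a point): Centre of the outside of the left tray's plain aluminium front panel, 40 mm above the bench. The panel is 125 wide (y), 6 thick (x), from 8 to 68 mm above the bench, no handle. Fully home this point is at x = -91, y = +64.5, z = 40 mm in the box frame (the panel then rests on the box's front, 6 mm proud of it).
- tray_right_face (a point): The same for the right tray; fully home at x = -91, y = -64.5, z = 40 mm in the box frame.
- board_left: Bare circuit board with its components on the left tray, 130 x 100 mm, behind the front panel, its parts 19 to 42 mm above the bench. Fragile: not to be touched. Origin: on the bench plane under the board's middle.
- board_right: The same for the right tray.
- cover (a joint): Opening angle of the cover, rad: 0 is fully shut (lying level), grows as it swings up and back. Starts 1.15 to 1.45. Stiff hinge (about 0.4 N m friction): it stays where it is left, so it must be pushed all the way down.
- cover_hinge (a point): Point on the cover's hinge axis, mid width, 82 mm above the bench, at x = +85, y = 0 in the box frame. The axis runs along the box's y. The cover's underside passes through the axis.
- cover_edge (a point): Middle of the cover's free edge, on its outside face, 186 mm from the hinge. The cover is a flat steel plate 262 wide, 186 from hinge to edge, 5 mm thick, with a 16 mm lip turned down along the free edge. Shut, its outside face is 87 mm above the bench and this point is at x = -101, y = 0 in the box frame. Open, its outside face looks away from the robot and upward.
- capacitor: Bystander: standing aluminium can, 48 diameter, 110 mm high with its terminals, beside the box. Origin: centre of its underside.
- coupling_a: Bystander: white plastic pipe coupling standing on end, 42 diameter, 42 mm high, beside the box. Origin: centre of its underside.
- coupling_b: Bystander: an equal coupling, also beside the box. Origin: centre of its underside.
- fitting: Bystander: standing brass and copper pipe fitting, 28 diameter at the foot, 90 mm high, beside the box. Origin: centre of its underside.
- thermostat: Bystander: white wall thermostat lying flat, 85 x 135 x 26 mm, on the right of the bench. Origin: centre of its underside.
- screwdriver: Bystander: black-handled screwdriver lying along its own x (handle to -x), about 200 mm long and 30 mm thick, on the left of the bench. Origin: near its middle, on the bench.
- junction: Bystander: grey junction box with a white cap, 79 x 109 x 52 mm, on the right of the bench. Origin: centre of its underside.

How it is judged:
On the way, in this order (a step that is already met when the one before it is completed fails the run):
1. both trays are fully home (within 4 mm) while the cover is still open (value of joint each of tray_left, tray_right below 0.004 m and value of joint cover above 0.6 rad), for 0.2 s.
2. the cover is fully shut (value of joint each of tray_left, tray_right below 0.004 m and value of joint cover below 0.035 rad), for 0.2 s.
At the end, for the whole second after the job is handed in: Both trays within 4 mm of fully home, the cover within 0.035 rad (about 6 mm at its free edge) of fully shut, and all of it at rest (all of step 2 and velocity of joint cover between -0.05 and 0.05 rad/s); the robot touches nothing.
It fails at once if a tray is pulled farther out, or the cover swung wider open (trays beyond 85 mm, cover beyond 1.65 rad) (value of joint any of tray_left, tray_right above 0.085 m or value of joint cover above 1.65 rad).
It fails at once if the robot presses on a bare circuit board with more than 1 N (contact force between any of the fingers, the arm and board_left above 1 N or contact force between any of the fingers, the arm and board_right above 1 N).
It fails at once if a bystander is moved or lifted by more than 20 mm (distance of any of capacitor, coupling_a, coupling_b, fitting, thermostat, screwdriver, junction from where it was at the start of the episode above 0.02 m).
It fails at once if a standing bystander is tipped (angle between any of capacitor, coupling_a, coupling_b, fitting, thermostat, junction's own z axis and vertical above 0.4 rad).
It also fails if it takes over 58 s, if anything falls off the work surface, if the arm or the gripper's body presses on something with over 40 N, if the wrist force passes 120 N, or if a joint passes its speed limit or range.

## Working session

There is one attempt and no reset: what is moved stays moved. The work goes in short steps, Python scripts to look and compute and a tool call to move; the robot and the scene stay as the last step left them, time stands still between calls to the robot, and variables do not carry over. Pictures are saved under pics/ and viewed, and the job is handed in when it is done.

Besides the shell and the picture viewer there is one more tool, called after "Emit:" in YAML: its name, and indented under it one key for each argument. carry_out: Moves the arm, as the interface text tells. Its arguments: {"type":"object","properties":{"increments":{"type":"array"},"jaw":{"type":"number"},"force":{"type":"number"}},"required":["increments"]}

```bash
ls; mkdir -p pics; python3 - <<'E'
from rig import manip
import cv2
print(manip.get_obs())
for n in ["scene","side","wrist"]:
    c=manip.get_calibration(n); print(n,c)
    im=manip.capture(n); cv2.imwrite(f"pics/{n}0.png",im[:,:,::-1])
E
```

```text
pics
{'clock': 0.0, 'joints': array([-8.25807529e-02,  1.24504104e-01,  1.65171286e+00, -2.81921282e-05,
        1.36751505e+00, -8.26296194e-02]), 'joint_velocities': array([-0.00069539,  0.0017815 ,  0.00104558,  0.00166808, -0.00072174,
       -0.00098263]), 'joint_efforts': array([ 3.96925461e-04, -4.23608243e+01, -3.65454090e+01,  2.94756808e-05,
        6.89593100e-03,  2.82237529e-06]), 'tool_pos': array([6.49367156e-01, 2.81898649e-05, 2.30030709e-01]), 'eef_rot': array([-3.14144185e+00, -8.57417524e-05,  3.35247033e-03]), 'force': array([ 0.03168334, -1.3939727 , -0.26947827]), 'torque': array([ 0.00904842, -0.01143394, -0.04804826]), 'grip_width': 0.0849171422110866}
scene {'intrinsics': array([[380.45844865,   0.        , 253.85163154],
       [  0.        , 380.45844865, 191.41379586],
       [  0.        ,   0.        ,   1.        ]]), 'distortion': array([-0.07552917,  0.        ,  0.        ,  0.        ,  0.        ]), 'cam_to_world': array([[-0.90086411,  0.41048496, -0.14123011,  0.43175012],
       [-0.43399785, -0.85875073,  0.27238401,  0.3223867 ],
       [-0.0
[... 553 characters left out ...]
58169,  0.79491569],
       [ 0.        ,  0.        ,  0.        ,  1.        ]])}
wrist {'intrinsics': array([[325.03437884,   0.        , 259.65397689],
       [  0.        , 325.03437884, 194.10735868],
       [  0.        ,   0.        ,   1.        ]]), 'distortion': array([0.01961373, 0.        , 0.        , 0.        , 0.        ]), 'cam_to_world': array([[ 9.99996954e-01, -1.47881882e-03,  1.97626934e-03,
         6.50199357e-01],
       [ 8.99931400e-04,  9.63981342e-01,  2.65968350e-01,
         6.65236072e-02],
       [-2.29840577e-03, -2.65965761e-01,  9.63979736e-01,
         3.72803254e-01],
       [ 0.00000000e+00,  0.00000000e+00,  0.00000000e+00,
         1.00000000e+00]])}
```

View pics/scene0.png

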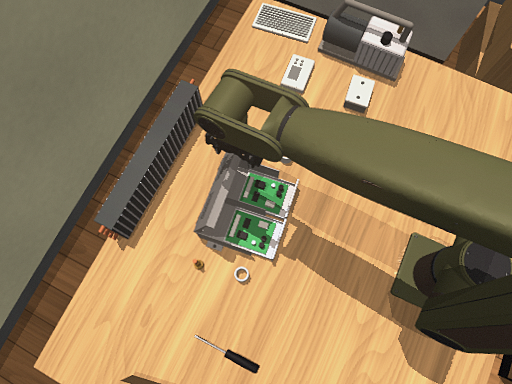

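View pics/side0.png

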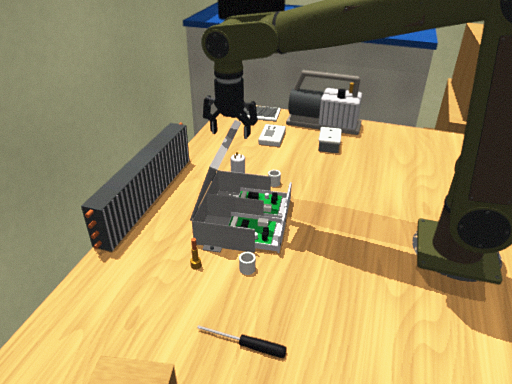

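View pics/wrist0.png

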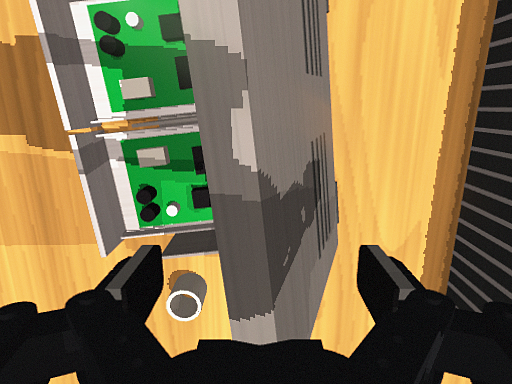

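The wrist view shows the tray panels on the left (about column 45–105) and the open cover edge near column 190–240, partly between the fingers. I'll lift straight up first, then move across to see the whole box.

Emit:
carry_out:
  increments:
    - [0,0,-0.03,0,0,0]
    - [0,0,-0.07,0,0,0]
    - [0,0,-0.11,0,0,0]
    - [0,0,-0.15,0,0,0]
    - [-0.02,-0.03,-0.18,0,0,0]
    - [-0.04,-0.06,-0.2,0,0,0]
    - [-0.06,-0.09,-0.2,0,0,0]
    - [-0.06,-0.12,-0.2,0,0,0]
    - [-0.06,-0.12,-0.2,0,0,0]
    - [-0.06,-0.12,-0.2,0,0,0]
  jaw: 0

```text
clock: 0.98
tool_pos: [0.5894, 0.1212, 0.4302]
eef_rot: [3.141, 0.004, -0.003]
force: [0.6, -0.6, 0.3]
grip_width: 0.0
```

```bash
python3 - <<'E'
from rig import manip
import cv2,numpy as np
for n in ["scene","side","wrist"]:
    c=manip.get_calibration(n)
    im=manip.capture(n); cv2.imwrite(f"pics/{n}1.png",im[:,:,::-1])
    np.savez(f"pics/{n}1.npz",K=c["intrinsics"],D=c["distortion"],T=c["cam_to_world"])
for n,(x0,x1,y0,y1) in dict(scene=(170,320,130,280),side=(170,320,130,280)).items():
    im=cv2.imread(f"pics/{n}1.png")[y0:y1,x0:x1]
    cv2.imwrite(f"pics/{n}1c.png",cv2.resize(im,None,fx=4,fy=4,interpolation=cv2.INTER_CUBIC))
im=cv2.imread("pics/wrist1.png"); cv2.imwrite("pics/wrist1b.png",cv2.resize(im,(768,576)))
o=manip.get_obs();print(o['clock'],o['tool_pos'],o['eef_rot'])
E
```

```text
1.1333 [0.590023   0.11917307 0.42957796] [ 3.14117401e+00 -1.39469960e-03 -4.68295883e-03]
```

View pics/wrist1b.png

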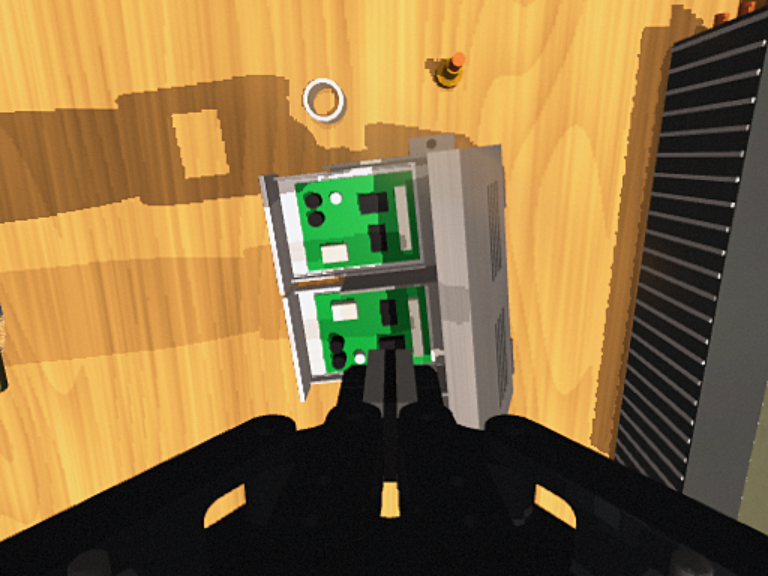

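View pics/side1c.png

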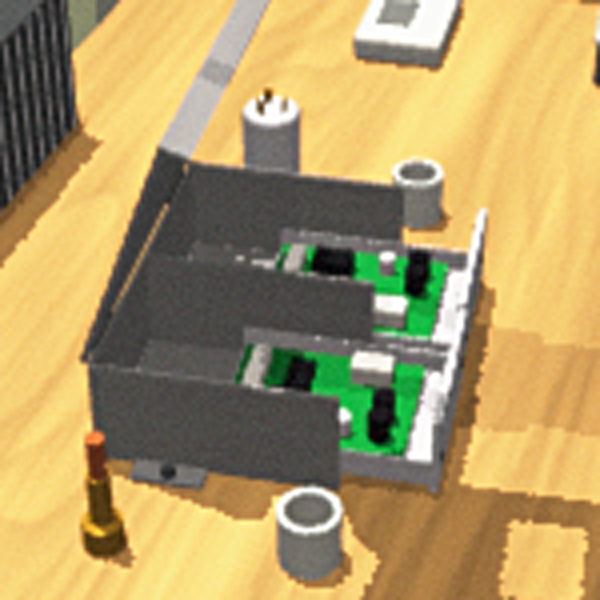

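View pics/scene1c.png

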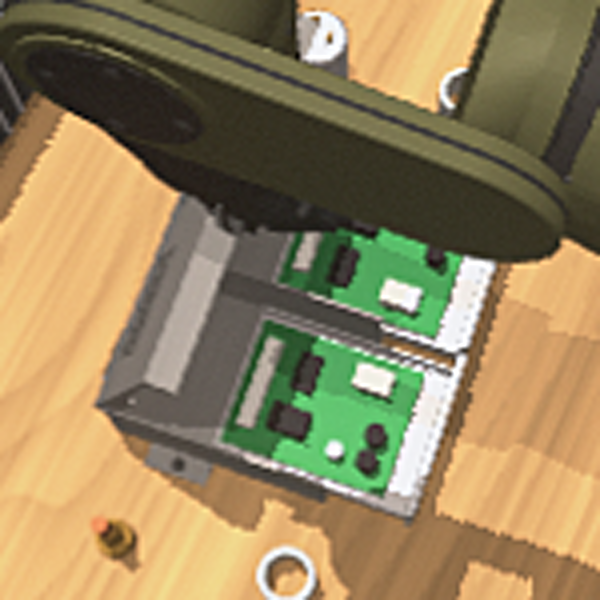

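Wrist view: left panel's top edge runs (262,177)–(281,297), right's (286,297)–(305,400); cover lip/free edge at about column 430–465, hinge corner near (500,147). Zooming to refine.

```bash
python3 - <<'E'
import cv2
im=cv2.imread("pics/wrist1.png")
cv2.imwrite("pics/wz.png",cv2.resize(im[85:285,160:360],None,fx=4,fy=3,interpolation=cv2.INTER_CUBIC)[:600])
E
```

```text
(no output)
```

View pics/wz.png

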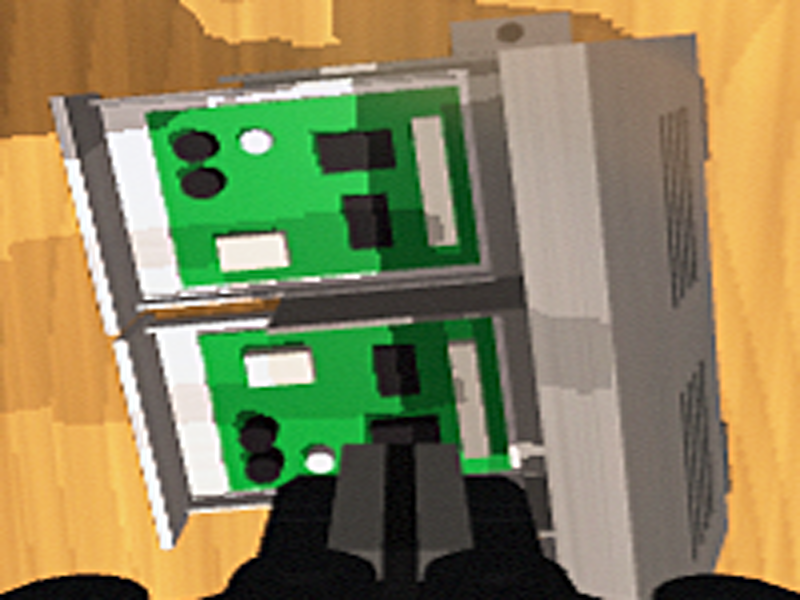

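```bash
cat > h.py <<'E'
import numpy as np,cv2
def ray(f,uv):
    d=np.load(f"pics/{f}.npz");K,D,T=d["K"],d["D"],d["T"]
    p=cv2.undistortPoints(np.array([[uv]],float),K,D)[0,0]
    return T[:3,3],T[:3,:3]@np.array([p[0],-p[1],-1])
def onz(f,uv,z):
    o,r=ray(f,uv);return o+r*(z-o[2])/r[2]
def proj(f,P):
    d=np.load(f"pics/{f}.npz");K,D,T=d["K"],d["D"],d["T"]
    c=T[:3,:3].T@(np.asarray(P,float)-T[:3,3]);q=np.array([[c[0],-c[1],-c[2]]])
    return cv2.projectPoints(q,np.zeros(3),np.zeros(3),K,D)[0][0,0]
E
python3 - <<'E'
from h import *
w=lambda u,v:(160+u/4,85+v/3)
P={k:onz("wrist1",w(*p),z) for k,p,z in [("L1",(52,98),.068),("L2",(107,335),.068),("R1",(113,342),.068),("R2",(163,548),.068),("H1",(697,35),.085),("H2",(727,545),.085)]}
for k,v in P.items(): print(k,v.round(4))
n=lambda a,b:np.linalg.norm(P[a]-P[b])
print(n("L1","L2"),n("R1","R2"),n("H1","H2"))
for a,b in [("L1","L2"),("R1","R2"),("H1","H2"),("L1","R2")]:
    d=P[a]-P[b];print(a,b,np.degrees(np.arctan2(-d[0],d[1])))
E
```

```text
L1 [0.4584 0.1662 0.068 ]
L2 [0.4717 0.0422 0.068 ]
R1 [0.4739 0.0383 0.068 ]
R2 [ 0.4883 -0.0844  0.068 ]
H1 [0.696  0.1963 0.085 ]
H2 [ 0.725  -0.0727  0.085 ]
0.12465169123969137 0.12352051442165514 0.2706205349359035
L1 L2 6.119268880243526
R1 R2 6.718644411512861
H1 H2 6.165054950869494
L1 R2 6.812384933660508
```

```bash
python3 - <<'E'
from h import *
s=lambda u,v:(170+u/4,130+v/4)
w=lambda u,v:(160+u/4,85+v/3)
yaw=np.radians(6.5);R=np.array([[np.cos(yaw),-np.sin(yaw)],[np.sin(yaw),np.cos(yaw)]])
# origin estimates
for nm,p,b in [("backtop",(88,360),(.085,.130,.08)),("fronttop",(338,400),(-.085,.130,.08)),("frontbot",(340,490),(-.085,.13,0)),]:
    q=onz("side1",s(*p),b[2])[:2]; print(nm,q.round(4),"origin",(q-R@b[:2]).round(4))
q=onz("wrist1",w(697,35),.084)[:2]; print("H1", (q-R@[.090,.131]).round(4))
# panel tops in scene
sc=lambda u,v:(170+u/4,130+v/4)
for p,f in [((412,520),"scene1")]: print(onz(f,sc(*p),.008).round(4))
print(onz("side1",s(437,490),.008).round(4), onz("side1",s(483,210),.068).round(4))
O=np.array([.621,.056])
for nm,p in [("L1",(52,98)),("L2",(107,335)),("R1",(113,342)),("R2",(163,548))]:
    print(nm,(R.T@(onz("wrist1",w(*p),.068)[:2]-O)).round(4))
# cover angle: ray from free-edge corner meets plane y_box=.131
for nm,p in [("edgeout",(583,45)),("lip",(498,52))]:
    o,r=ray("wrist1",w(*p));ob=R.T@(o[:2]-O);rb=R.T@r[:2]
    t=(.131-ob[1])/rb[1]
    X=np.array([ob[0]+t*rb[0],o[2]+t*r[2]]);d=X-[.085,.082];print(nm,X,np.hypot(*d),np.arctan2(d[1],-d[0]))
E
```

```text
backtop [0.6916 0.1928] origin [0.6219 0.054 ]
fronttop [0.5219 0.1805] origin [0.621 0.061]
frontbot [0.5206 0.1784] origin [0.6197 0.0589]
H1 [0.6216 0.056 ]
[0.4563 0.1644 0.008 ]
[0.4568 0.1668 0.008 ] [ 0.4881 -0.08    0.068 ]
L1 [-0.1491  0.1279]
L2 [-0.1499  0.0032]
R1 [-0.1482 -0.0009]
R2 [-0.1477 -0.1244]
edgeout [0.05055017 0.07758779] 0.03473123314968854 -0.1273828012626422
lip [ 0.02573302 -0.01144399] 0.11065421238550664 -1.0055720114221471
```

```bash
python3 - <<'E'
from h import *
w=lambda u,v:(160+u/4,85+v/3)
s=lambda u,v:(170+u/4,130+v/4)
yaw=np.radians(6.5);R=np.array([[np.cos(yaw),-np.sin(yaw)],[np.sin(yaw),np.cos(yaw)]])
O=np.array([.621,.057])
for th in [1.0,1.1,1.15,1.2,1.25,1.3,1.35,1.4,1.45]:
    # outside edge corner pt
    z=.082+.186*np.sin(th)+.005*np.cos(th); x=.085-.186*np.cos(th)+.005*np.sin(th)
    o=[]
    for v in [(583,45),(620,430)]:
        q=R.T@(onz("wrist1",w(*v),z)[:2]-O);o.append(q.round(4))
    # lip bottom
    zl=z-.021*np.cos(th); xl=x-.021*np.sin(th)
    print(th,round(x,4),o, round(xl,4),(R.T@(onz("wrist1",w(498,52),zl)[:2]-O)).round(4))
E
```

```text
1.0 -0.0113 [array([0.0287, 0.1306]), array([ 0.0287, -0.0041])] -0.029 [0.0087 0.1307]
1.1 0.0051 [array([0.0275, 0.1306]), array([ 0.0275, -0.0005])] -0.0136 [0.0079 0.1308]
1.15 0.0136 [array([0.027 , 0.1306]), array([0.027, 0.001])] -0.0056 [0.0076 0.1308]
1.2 0.0223 [array([0.0265, 0.1306]), array([0.0265, 0.0024])] 0.0027 [0.0073 0.1308]
1.25 0.0311 [array([0.0261, 0.1307]), array([0.0262, 0.0036])] 0.0112 [0.007  0.1308]
1.3 0.0401 [array([0.0258, 0.1307]), array([0.0258, 0.0046])] 0.0198 [0.0068 0.1308]
1.35 0.0491 [array([0.0255, 0.1307]), array([0.0256, 0.0054])] 0.0287 [0.0065 0.1308]
1.4 0.0583 [array([0.0253, 0.1307]), array([0.0254, 0.0061])] 0.0376 [0.0064 0.1308]
1.45 0.0676 [array([0.0252, 0.1307]), array([0.0252, 0.0065])] 0.0467 [0.0062 0.1308]
```

```bash
cat >> h.py <<'E'
from scipy.spatial.transform import Rotation as Rt
yaw=np.radians(6.5);R=np.array([[np.cos(yaw),-np.sin(yaw)],[np.sin(yaw),np.cos(yaw)]])
O=np.array([.621,.057])
def b2w(x,y,z): return np.r_[O+R@[x,y],z]
def w2b(P): return np.r_[R.T@(np.asarray(P)[:2]-O),P[2]]
def state():
    from rig import manip
    o=manip.get_obs();p=o['tool_pos'];A=Rt.from_rotvec(o['eef_rot'])
    print("t",round(o['clock'],2),"box",w2b(p).round(4),"F",o['force'].round(1))
    return p,A
def inc(p,A,box,yawdeg=96.5):
    """shift in tool axes and turn in tool axes to reach box point with tool down and tool x at world yaw"""
    T=Rt.from_euler('z',yawdeg,degrees=True)*Rt.from_rotvec([np.pi,0,0])
    return A.inv().apply(b2w(*box)-p).round(4),np.degrees((A.inv()*T).as_rotvec()).round(2)
E
python3 - <<'E'
from h import *
print("coupL",w2b(onz("wrist1",(214.7,66.7),.042)).round(3),"coupR",w2b(onz("side1",(170+418/4,130+175/4),.042)).round(3),
"cap",w2b(onz("side1",(170+270/4,130+112/4),.1)).round(3),"fit",w2b(onz("side1",(170+95/4,130+437/4),.09)).round(3))
p,A=state()
print(inc(p,A,(-.19,.0645,.20)),inc(p,A,(-.19,.0645,.035)))
E
```

```text
coupL [-0.079  0.194  0.042] coupR [-0.086 -0.2    0.042] cap [ 0.031 -0.178  0.1  ] fit [0.054 0.21  0.09 ]
t 1.13 box [-0.0237  0.0653  0.4296] F [-0.2 -0.7 -0.5]
(array([-0.1644,  0.0196,  0.2301]), array([ -0.13,   0.15, -96.55])) (array([-0.1639,  0.0196,  0.3951]), array([ -0.13,   0.15, -96.55]))
```

Emit:
carry_out:
  increments:
    - [-0.02,0.002,0,0,0,-7]
    - [-0.04,0.004,0,0,0,-14]
    - [-0.06,0.006,0,0,0,-21]
    - [-0.08,0.008,0,0,0,-28]
    - [-0.1,0.01,0,0,0,-35]
    - [-0.12,0.012,0,0,0,-42]
    - [-0.14,0.015,0.01,0,0,-49]
    - [-0.155,0.018,0.03,0,0,-56]
    - [-0.164,0.02,0.06,0,0,-63]
    - [-0.164,0.02,0.09,0,0,-70]
    - [-0.164,0.02,0.12,0,0,-77]
    - [-0.164,0.02,0.15,0,0,-84]
    - [-0.164,0.02,0.18,0,0,-90]
    - [-0.164,0.02,0.21,0,0,-96.5]
    - [-0.164,0.02,0.23,0,0,-96.5]
    - [-0.164,0.02,0.23,0,0,-96.5]

```text
clock: 2.47
tool_pos: [0.4222, 0.0979, 0.1942]
eef_rot: [-2.089, -2.334, 0.016]
force: [0.1, 0.9, -0.7]
grip_width: -0.0003
```

```bash
python3 - <<'E'
from h import *
from rig import manip
p,A=state(); print(inc(p,A,(-.19,.0645,.035)))
for n in ["side","wrist"]:
    c=manip.get_calibration(n)
    im=manip.capture(n); cv2.imwrite(f"pics/{n}2.png",im[:,:,::-1])
E
```

```text
t 2.47 box [-0.1929  0.0631  0.1942] F [ 0.1  0.9 -0.7]
(array([0.0014, 0.005 , 0.1591]), array([-0.78,  0.01, -0.17]))
```

View pics/wrist2.png

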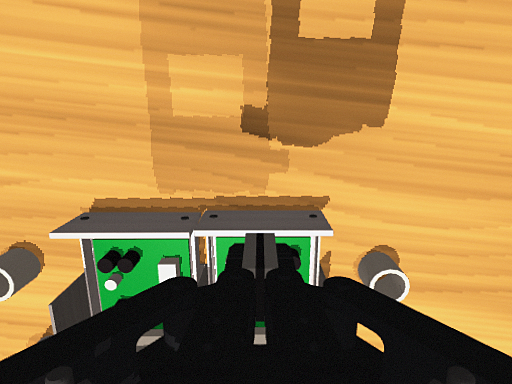

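View pics/side2.png

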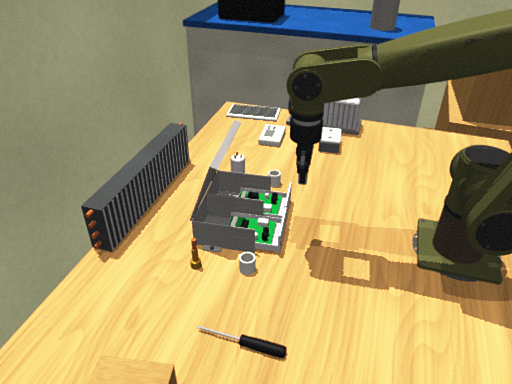

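The wrist view shows both panel faces (rows 210–237) with the left one ahead of the closed fingers at about columns 205–330, as the estimate predicts. Descending in front of it.

Emit:
carry_out:
  increments:
    - [0.001,0.002,0.03,0,0,0]
    - [0.001,0.004,0.06,-0.4,0,0]
    - [0.001,0.005,0.09,-0.8,0,0]
    - [0.001,0.005,0.12,-0.8,0,0]
    - [0.001,0.005,0.145,-0.8,0,0]
    - [0.001,0.005,0.159,-0.8,0,0]
    - [0.001,0.005,0.159,-0.8,0,0]

```text
clock: 3.15
tool_pos: [0.4286, 0.0995, 0.0394]
eef_rot: [2.094, 2.337, 0.007]
force: [-0.5, -0.3, 0.2]
grip_width: 0.0001
```

```bash
python3 - <<'E'
from h import *
p,A=state(); print(inc(p,A,(-.19,.0645,.035)),inc(p,A,(-.115,.0645,.035)))
E
```

```text
t 3.15 box [-0.1863  0.064   0.0394] F [-0.5 -0.3  0.2]
(array([ 0.0005, -0.0037,  0.0044]), array([ 0.34,  0.01, -0.21])) (array([0.0008, 0.0713, 0.0048]), array([ 0.34,  0.01, -0.21]))
```

Emit:
carry_out:
  increments:
    - [0,0.01,0.002,0,0,0]
    - [0,0.02,0.003,0,0,0]
    - [0,0.028,0.003,0,0,0]
    - [0,0.036,0.003,0,0,0]
    - [0.001,0.044,0.003,0,0,0]
    - [0.001,0.052,0.003,0,0,0]
    - [0.001,0.06,0.003,0,0,0]
    - [0.001,0.066,0.003,0,0,0]
    - [0.001,0.07,0.003,0,0,0]
    - [0.001,0.07,0.003,0,0,0]

```text
clock: 3.98
tool_pos: [0.4993, 0.1083, 0.037]
eef_rot: [2.093, 2.336, 0.009]
force: [0.1, -0.1, -0.3]
grip_width: -0.0001
```

```bash
python3 - <<'E'
from h import *
p,A=state(); print(inc(p,A,(-.1,.0645,.036)))
E
```

```text
t 3.98 box [-0.1151  0.0648  0.037 ] F [ 0.1 -0.1 -0.3]
(array([-0.0002,  0.0151,  0.0011]), array([ 0.43, -0.  , -0.22]))
```

Emit:
carry_out:
  increments:
    - [0,0.003,0,0,0,0]
    - [0,0.006,0,0,0,0]
    - [0,0.009,0,0,0,0]

```text
clock: 4.23
tool_pos: [0.5079, 0.1094, 0.0367]
eef_rot: [2.094, 2.337, 0.008]
force: [-3.2, -0.5, 0.5]
grip_width: -0.0002
```

```bash
python3 - <<'E'
from h import *
from rig import manip
p,A=state()
for n in ["side","wrist"]:
    im=manip.capture(n); cv2.imwrite(f"pics/{n}3.png",im[:,:,::-1])
im=cv2.imread("pics/side3.png")[130:280,170:320]; cv2.imwrite("pics/side3c.png",cv2.resize(im,None,fx=4,fy=4,interpolation=cv2.INTER_CUBIC))
p,A=state()
E
```

```text
t 4.23 box [-0.1064  0.0648  0.0367] F [-3.2 -0.5  0.5]
t 4.33 box [-0.1058  0.0648  0.0368] F [-1.2 -0.2 -0.7]
```

View pics/side3c.png

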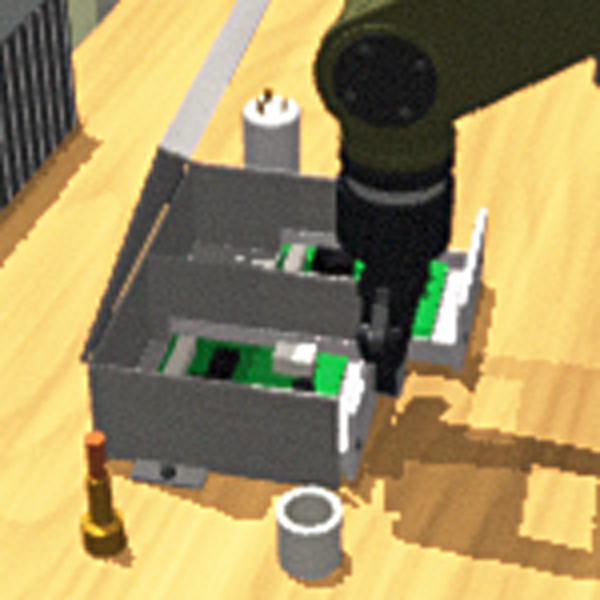

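View pics/wrist3.png

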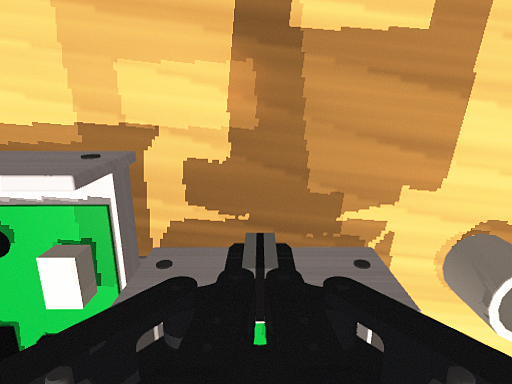

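The side view shows the left panel (355,400 in the crop) almost on the box front and sliding with the fingers, with about 3 N of friction. I'll push in small steps until the force rises.

Emit:
carry_out:
  increments:
    - [0,0.002,0,0,0,0]
    - [0,0.004,0,0,0,0]
    - [0,0.006,0,0,0,0]

```text
clock: 4.58
tool_pos: [0.5124, 0.1099, 0.0367]
eef_rot: [2.096, 2.339, 0.001]
force: [-16.2, -1.9, 13.1]
grip_width: 0.0003
```

Emit:
carry_out:
  increments:
    - [0,-0.025,0,0,0,0]
    - [0,-0.055,0,0,0,0]
    - [0,-0.08,0,0,0,0]
    - [-0.015,-0.088,0,0,0,0]
    - [-0.045,-0.088,0,0,0,0]
    - [-0.075,-0.088,0,0,0,0]
    - [-0.105,-0.088,0,0,0,0]
    - [-0.12,-0.088,0,0,0,0]
    - [-0.129,-0.088,0,0,0,0]
    - [-0.129,-0.088,0,0,0,0]

```text
clock: 5.42
tool_pos: [0.4401, -0.0294, 0.0372]
eef_rot: [2.097, 2.335, 0.003]
force: [0.6, -0.3, 0.4]
grip_width: -0.0001
```

```bash
python3 - <<'E'
from h import *
p,A=state(); print(inc(p,A,(-.105,-.0645,.037)))
E
```

```text
t 5.42 box [-0.1895 -0.0654  0.0372] F [ 0.6 -0.3  0.4]
(array([0.0014, 0.0845, 0.0005]), array([ 0.19,  0.04, -0.35]))
```

Emit:
carry_out:
  increments:
    - [0,0.012,0,0,0,0]
    - [0,0.024,0,0,0,0]
    - [0,0.032,0,0,0,0]
    - [0,0.04,0,0,0,0]
    - [0.001,0.048,0,0,0,0]
    - [0.001,0.056,0,0,0,0]
    - [0.001,0.064,0,0,0,0]
    - [0.001,0.071,0,0,0,0]
    - [0.001,0.077,0,0,0,0]
    - [0.001,0.081,0,0,0,0]
    - [0.001,0.084,0,0,0,0]

```text
clock: 6.33
tool_pos: [0.5237, -0.0191, 0.0371]
eef_rot: [2.098, 2.336, 0.003]
force: [-3.2, 1.8, -0.7]
grip_width: -0.0001
```

Emit:
carry_out:
  increments:
    - [0,0.002,0,0,0,0]
    - [0,0.004,0,0,0,0]
    - [0,0.006,0,0,0,0]

```text
clock: 6.58
tool_pos: [0.5267, -0.0187, 0.037]
eef_rot: [-2.095, -2.335, 0.007]
force: [-22.5, -2.0, 15.6]
grip_width: 0.0002
```

```bash
python3 - <<'E'
from h import *
p,A=state(); 
E
```

```text
t 6.58 box [-0.1023 -0.0645  0.037 ] F [-22.5  -2.   15.6]
```

Emit:
carry_out:
  increments:
    - [0,-0.02,0,0,0,0]
    - [0,-0.05,0,0,0,0]
    - [0,-0.06,-0.03,0,0,0]
    - [0,-0.06,-0.07,0,0,0]
    - [0.01,-0.06,-0.11,0,0,0]
    - [0.02,-0.06,-0.15,0,0,0]
    - [0.03,-0.06,-0.19,0,0,0]
    - [0.04,-0.06,-0.23,0,0,0]
    - [0.05,-0.06,-0.27,0,0,0]
    - [0.06,-0.06,-0.31,0,0,0]
    - [0.0645,-0.06,-0.33,0,0,0]
    - [0.0645,-0.06,-0.33,0,0,0]

```text
clock: 7.58
tool_pos: [0.4648, 0.0396, 0.3757]
eef_rot: [2.092, 2.334, 0.008]
force: [-0.4, 0.3, -0.1]
grip_width: -0.0
```

```bash
python3 - <<'E'
from h import *
from rig import manip
p,A=state()
for n in ["side","scene","wrist"]:
    c=manip.get_calibration(n)
    np.savez(f"pics/{n}4.npz",K=c["intrinsics"],D=c["distortion"],T=c["cam_to_world"])
    im=manip.capture(n); cv2.imwrite(f"pics/{n}4.png",im[:,:,::-1])
im=cv2.imread("pics/side4.png")[130:280,170:320]; cv2.imwrite("pics/side4c.png",cv2.resize(im,None,fx=4,fy=4,interpolation=cv2.INTER_CUBIC))
p,A=state()
print(inc(p,A,(.10,0,.365)))
E
```

```text
t 7.58 box [-0.1572  0.0004  0.3757] F [-0.4  0.3 -0.1]
t 7.73 box [-0.1596 -0.      0.3671] F [-1.  -0.2  0. ]
(array([0.0014, 0.2596, 0.0006]), array([-0.32,  0.  , -0.32]))
```

View pics/side4c.png

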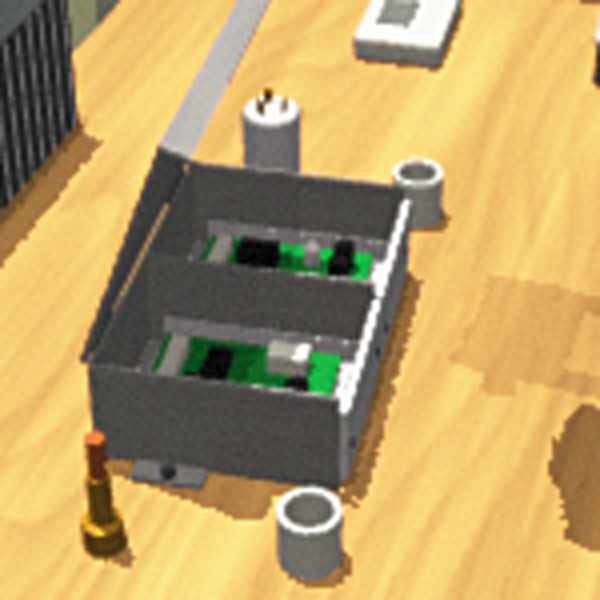

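View pics/wrist4.png

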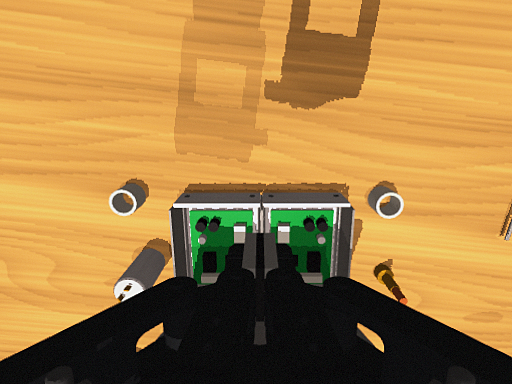

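Both trays sit flush on the box front (white strip from (345,395) to (405,210) in the side crop) with the cover still open. Now moving over the cover's edge to behind it.

Emit:
carry_out:
  increments:
    - [0,0.03,0,0,0,0]
    - [0,0.065,0,0,0,0]
    - [0,0.1,0,0,0,0]
    - [0,0.135,0,0,0,0]
    - [0,0.17,0,0,0,0]
    - [0,0.205,0,0,0,0]
    - [0,0.235,0,0,0,0]
    - [0,0.25,0,0,0,0]
    - [0,0.255,0.02,0,0,0]
    - [0,0.255,0.05,0,0,0]
    - [0,0.255,0.08,0,0,0]
    - [0,0.255,0.11,0,0,0]
    - [0,0.25,0.13,0,0,0]
    - [0,0.245,0.133,0,0,0]
    - [0,0.245,0.133,0,0,0]

```text
clock: 8.98
tool_pos: [0.7028, 0.0646, 0.2282]
eef_rot: [-2.093, -2.331, 0.015]
force: [0.5, 0.1, 0.5]
grip_width: 0.0001
```

```bash
python3 - <<'E'
from h import *
from rig import manip
p,A=state()
for n in ["side","scene","wrist"]:
    im=manip.capture(n); cv2.imwrite(f"pics/{n}5.png",im[:,:,::-1])
im=cv2.imread("pics/side5.png")[100:250,170:320]; cv2.imwrite("pics/side5c.png",cv2.resize(im,None,fx=4,fy=4,interpolation=cv2.INTER_CUBIC))
p,A=state(); print(A.as_rotvec(), inc(p,A,(.047,0,.234))[1])
pb=w2b(p);r=.16
for th in [1.2,1.1,1.0,.9,.8,.7,.6,.5,.4,.3,.25,.2,.15,.1,.05,0]:
    x=.085-r*np.cos(th)+.005*np.sin(th)+.011; z=.082+r*np.sin(th)+.005*np.cos(th)
    print(th,inc(p,A,(x,0,z))[0])
E
```

```text
t 8.98 box [ 0.0822 -0.0017  0.2282] F [0.5 0.1 0.5]
t 9.13 box [ 0.0856 -0.0017  0.2349] F [ 0.4 -0.2  0.1]
[-2.09792992 -2.33681356  0.00302128] [-0.13  0.02 -0.33]
1.2 [ 0.0015 -0.0429  0.0021]
1.1 [ 0.0014 -0.0577  0.0082]
1.0 [ 0.0013 -0.0718  0.0157]
0.9 [ 0.0012 -0.085   0.0247]
0.8 [ 0.0011 -0.0974  0.0349]
0.7 [ 0.0011 -0.1086  0.0462]
0.6 [ 0.001  -0.1187  0.0587]
0.5 [ 0.001  -0.1274  0.0721]
0.4 [ 0.0009 -0.1348  0.0863]
0.3 [ 0.0009 -0.1407  0.1012]
0.25 [ 0.0009 -0.1431  0.1088]
0.2 [ 0.0009 -0.1451  0.1165]
0.15 [ 0.0009 -0.1467  0.1244]
0.1 [ 0.0009 -0.148   0.1323]
0.05 [ 0.0009 -0.1488  0.1402]
0 [ 0.0009 -0.1492  0.1482]
```

View pics/side5c.png

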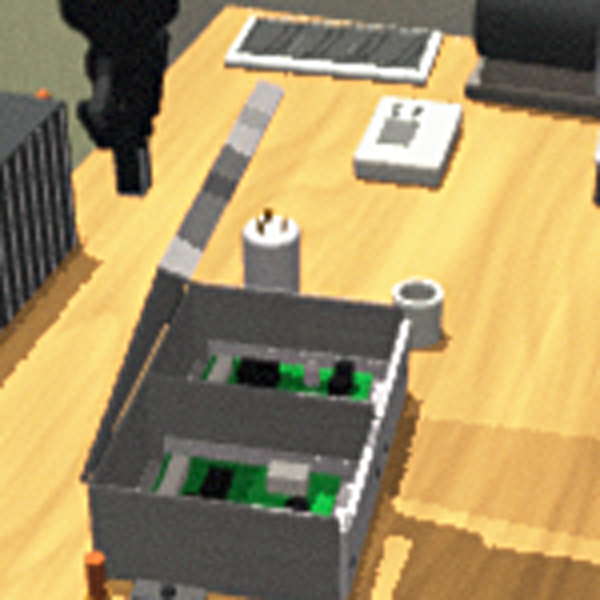

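View pics/wrist5.png

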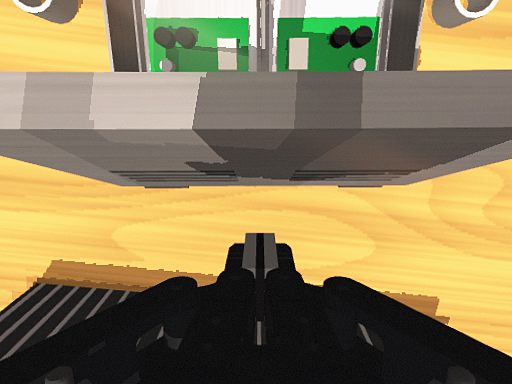

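The fingertips (135,185 in the side crop) stand behind the cover's outside face with a clear gap, and in the wrist view the edge is ahead at row 128. Pushing the cover down along its arc.

Emit:
carry_out:
  increments:
    - [0.001,-0.02,0,0,0,0]
    - [0.001,-0.035,0.001,0,0,0]
    - [0.001,-0.045,0.003,0,0,0]
    - [0.001,-0.053,0.006,0,0,0]
    - [0.001,-0.06,0.01,0,0,0]
    - [0.001,-0.067,0.014,0,0,0]
    - [0.001,-0.074,0.018,0,0,0]
    - [0.001,-0.081,0.023,0,0,0]
    - [0.001,-0.087,0.028,0,0,0]
    - [0.001,-0.093,0.033,0,0,0]
    - [0.001,-0.099,0.038,0,0,0]
    - [0.001,-0.104,0.043,0,0,0]
    - [0.001,-0.11,0.049,0,0,0]

```text
clock: 10.22
tool_pos: [0.5963, 0.0541, 0.1854]
eef_rot: [-2.098, -2.337, 0.003]
force: [1.8, -0.2, 1.5]
grip_width: -0.0001
```

```bash
python3 - <<'E'
from h import *
from rig import manip
p,A=state()
for n in ["side","wrist"]:
    im=manip.capture(n); cv2.imwrite(f"pics/{n}6.png",im[:,:,::-1])
im=cv2.imread("pics/side6.png")[110:260,170:320]; cv2.imwrite("pics/side6c.png",cv2.resize(im,None,fx=4,fy=4,interpolation=cv2.INTER_CUBIC))
p,A=state(); r=.16
for th in [.7,.6,.5,.4,.3,.25,.2,.15,.1,.05,0]:
    x=.085-r*np.cos(th)+.005*np.sin(th)+.011; z=.082+r*np.sin(th)+.005*np.cos(th)
    print(th,*inc(p,A,(x,0,z)))
E
```

```text
t 10.22 box [-2.490e-02 -1.000e-04  1.854e-01] F [ 1.8 -0.2  1.5]
t 10.32 box [-2.64e-02  1.00e-04  1.84e-01] F [ 0.1 -0.5 -0.3]
0.7 [-0.      0.0032 -0.0049] [-0.34 -0.   -0.34]
0.6 [-0.0001 -0.0068  0.0076] [-0.34 -0.   -0.34]
0.5 [-0.0002 -0.0155  0.021 ] [-0.34 -0.   -0.34]
0.4 [-0.0002 -0.0228  0.0353] [-0.34 -0.   -0.34]
0.3 [-0.0002 -0.0287  0.0502] [-0.34 -0.   -0.34]
0.25 [-0.0002 -0.0311  0.0578] [-0.34 -0.   -0.34]
0.2 [-0.0003 -0.033   0.0656] [-0.34 -0.   -0.34]
0.15 [-0.0003 -0.0346  0.0734] [-0.34 -0.   -0.34]
0.1 [-0.0003 -0.0358  0.0813] [-0.34 -0.   -0.34]
0.05 [-0.0003 -0.0366  0.0893] [-0.34 -0.   -0.34]
0 [-0.0003 -0.037   0.0973] [-0.34 -0.   -0.34]
```

View pics/side6c.png

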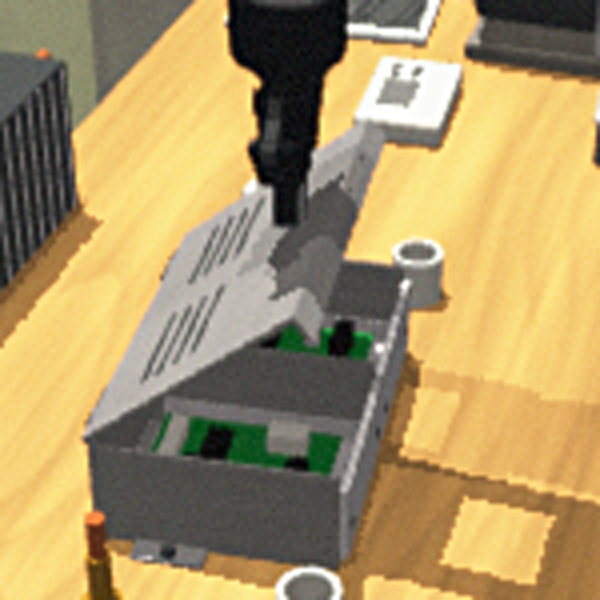

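View pics/wrist6.png

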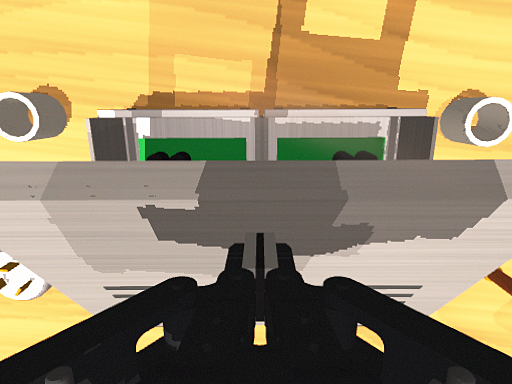

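The cover is swinging down under the fingertips (fingertip at (290,215) in the side crop), at roughly 0.65 rad. I'll continue the arc to the bottom.

Emit:
carry_out:
  increments:
    - [0,-0.007,0.008,0,0,0]
    - [0,-0.011,0.014,0,0,0]
    - [0,-0.015,0.021,0,0,0]
    - [0,-0.019,0.028,0,0,0]
    - [0,-0.023,0.035,0,0,0]
    - [0,-0.026,0.042,0,0,0]
    - [0,-0.029,0.05,0,0,0]
    - [0,-0.031,0.058,0,0,0]
    - [0,-0.033,0.065,0,0,0]
    - [0,-0.034,0.072,0,0,0]
    - [0,-0.035,0.079,0,0,0]
    - [0,-0.036,0.085,0,0,0]
    - [0,-0.037,0.089,0,0,0]
    - [0,-0.037,0.092,0,0,0]

```text
clock: 11.48
tool_pos: [0.5571, 0.0501, 0.0916]
eef_rot: [-2.096, -2.334, 0.008]
force: [-0.3, -0.4, 1.2]
grip_width: 0.0001
```

```bash
python3 - <<'E'
from h import *
p,A=state(); print(inc(p,A,(-.064,0,.087)))
E
```

```text
t 11.48 box [-0.0642  0.0004  0.0916] F [-0.3 -0.4  1.2]
(array([-0.0004,  0.0003,  0.0046]), array([-0.39, -0.01, -0.34]))
```

Emit:
carry_out:
  increments:
    - [0,0,0.002,0,0,0]
    - [0,0,0.004,0,0,0]
    - [0,0,0.0055,0,0,0]
    - [0,0,0.007,0,0,0]

```text
clock: 11.82
tool_pos: [0.557, 0.0501, 0.0868]
eef_rot: [-2.095, -2.333, 0.01]
force: [-10.4, -0.9, 21.1]
grip_width: 0.0001
```

The force has risen to 21 N at z = 86.8 mm, which matches the shut height of 87 mm. I'll hold briefly, then retract and check.

Emit:
carry_out:
  increments:
    - [0,0,0,0,0,0]
    - [0,0,0,0,0,0]
    - [0,0,0,0,0,0]
    - [0,0,-0.01,0,0,0]
    - [0,0,-0.03,0,0,0]
    - [0,0,-0.06,0,0,0]
    - [0,-0.02,-0.1,0,0,0]
    - [0,-0.05,-0.14,0,0,0]
    - [0,-0.08,-0.18,0,0,0]
    - [0,-0.1,-0.22,0,0,0]
    - [0,-0.12,-0.25,0,0,0]
    - [0,-0.12,-0.25,0,0,0]
    - [0,-0.12,-0.25,0,0,0]
    - [0,-0.12,-0.25,0,0,0]

```text
clock: 12.98
tool_pos: [0.44, 0.0374, 0.3392]
eef_rot: [-2.097, -2.335, 0.006]
force: [0.0, -0.4, -0.8]
grip_width: 0.0003
```

```bash
python3 - <<'E'
from h import *
from rig import manip
p,A=state()
for n in ["side","wrist"]:
    c=manip.get_calibration(n)
    np.savez(f"pics/{n}7.npz",K=c["intrinsics"],D=c["distortion"],T=c["cam_to_world"])
    im=manip.capture(n); cv2.imwrite(f"pics/{n}7.png",im[:,:,::-1])
im=cv2.imread("pics/side7.png")[130:280,170:320]; cv2.imwrite("pics/side7c.png",cv2.resize(im,None,fx=4,fy=4,interpolation=cv2.INTER_CUBIC))
state()
for n in("side7","wrist7"):
  for b in [(-.101,.131,.087),(-.101,-.131,.087),(.085,.131,.087),(-.101,.131,.071),(-.091,.127,.008)]:
    q=proj(n,b2w(*b)); print(n,b,q.round(1),((q-[170,130])*4).round(0))
E
```

```text
t 12.98 box [-0.182   0.001   0.3392] F [ 0.  -0.4 -0.8]
t 13.08 box [-0.1825  0.0011  0.3361] F [-0.3 -0.6 -0.4]
side7 (-0.101, 0.131, 0.087) [261.1 228. ] [364. 392.]
side7 (-0.101, -0.131, 0.087) [276.3 173.9] [425. 175.]
side7 (0.085, 0.131, 0.087) [191.5 218.9] [ 86. 356.]
side7 (-0.101, 0.131, 0.071) [261.  232.8] [364. 411.]
side7 (-0.091, 0.127, 0.008) [257.2 249.3] [349. 477.]
wrist7 (-0.101, 0.131, 0.087) [361.8 225.4] [767. 382.]
wrist7 (-0.101, -0.131, 0.087) [157.6 226.4] [-50. 386.]
wrist7 (0.085, 0.131, 0.087) [352.2 348.4] [729. 874.]
wrist7 (-0.101, 0.131, 0.071) [358.1 221.2] [752. 365.]
wrist7 (-0.091, 0.127, 0.008) [342.9 213.4] [691. 334.]
```

View pics/side7c.png

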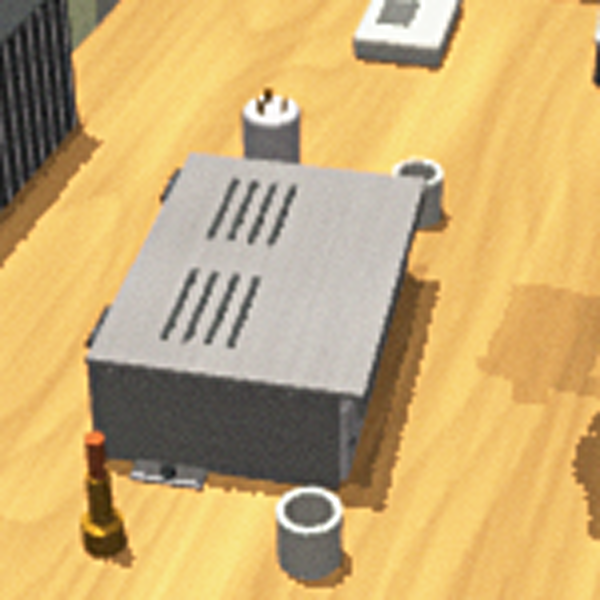

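View pics/wrist7.png

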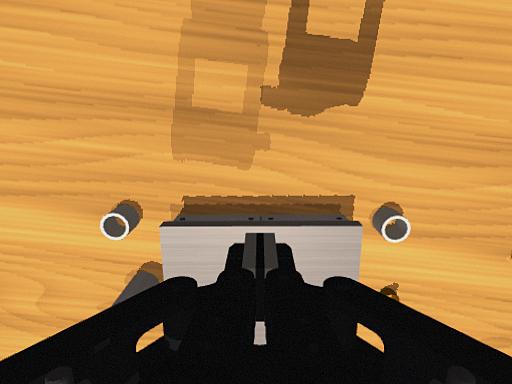

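The shut cover's front corners appear at about (368,393) and (427,178) in the side crop. The prediction for a fully shut cover was (364,392) and (425,175). The hand is clear and nothing else has moved, so I'm handing in.

```bash
python3 -c "
from rig import manip
print(manip.job_done())"
```

```text
the job is handed in; nothing more can be done
None
```

The control box is closed and handed in at about 13 s of the 58 s limit; the hand-in gave no verdict.

- **Trays:** I pushed each one home by its front panel with closed fingers. Each hit a firm stop with the horizontal force at about 16 N (left) and 23 N (right). The side view then showed both panels flush on the box front while the cover was still open.
- **Cover:** I pushed it down along its arc from about 1.2 rad. It stopped with the fingertips at 86.8 mm under 21 N, against a shut height of 87 mm.
- **Last pictures:** The cover's front corners matched the fully shut prediction to about 1 pixel, or roughly 2–3 mm, which is within the 6 mm allowed. The hand is about 0.25 m above the cover, the force reading is near zero, and the bystanders near the box look undisturbed.

No check failed or disagreed. The bystanders were judged by eye, not measured, and the screwdriver and junction box were not in the last close-up pictures I looked at.

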